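# Set the feed dial four clicks on

## Robot

A 6-joint arm with a two-finger parallel gripper is mounted at the origin on the work surface. World frame = base frame: x ahead of the robot, y to its left, z up, the work surface at z = 0. Lengths are in mm, angles in rad, forces in N, time in s.
With the tool pointing down it reaches from about 300 to 775 mm from the base axis. Payload 14.6 kg.
Tool frame: the origin (TCP) lies midway between the tips of the shut fingers; the grasp point (between the pads) lies 19 mm behind it (manip.hold_point_z is the distance from the TCP to the grasp point, in mm); z points along the fingers, y is the direction in which the jaws open and shut (so a half turn about z gives the same grasp; the last joint's range is limited). The gripper opens to 94 mm and grips with 3 to 60 N. Pads are 16 mm wide; open, the fingers measure 119 mm over their backs; the gripper's body (75 mm by 177 mm) begins 78 mm behind the grasp point.
Start: joints at [1.144, 0.3, 1.521, -0, 1.321, -0.067], TCP at [193.645, 514.772, 167.846] pointing down, gripper open.
Joint ranges: [-3.03, 3.03], [-0.79, 2.21], [0.23, 2.52], [-1.04, 4.18], [0, 3.07], [-2.55, 2.55]. Speed limits (rad/s): [2.22, 2.22, 2.57, 3.14, 3.14, 3.14].

## Interface

Orientations are given as [roll, pitch, yaw] about the fixed x, y, z axes, in that order (R = Rz(yaw) Ry(pitch) Rx(roll)).
In Python, from cell import manip gives the robot as it stands.
- The arm moves only by the shell command python3 -m crank 'ROWS' [OPENING] [FORCE]. ROWS is JSON, a list of rows, each an object with "offset": the shift along the world's x, y, z in m, a list of three; "spin": the turn about the world's z in degrees. In form: [{"offset": [dx, dy, dz], "spin": spin}, ...]. A call has exactly 8 rows; each row is the pose to reach, as a shift and turn from the pose measured when the call began; what a row does not reach only later rows make up. A row lasts 1/12 s, in which the tool goes at most 41.7 mm and 7.16 degrees, less where a joint would pass 70% of its speed; a pose out of reach is approached as far as the arm can. A call with a gripper value outside its range is refused whole. OPENING is the opening, from 0 (shut) to 1 (fully open), set as the call begins (- or left out, the last holds). The fingers move at their own pace and stop on an object; FORCE is the grip in N (left out, the last holds). Time passes only in rows, so rows that repeat a pose let the fingers close, or fill a call up. It gives the time, the measured TCP pose, the force and the opening at its end, in the units of the state.
- manip.read_state(): the state, without advancing time (a new reading comes with each control period).
- manip.camera(name): name is "side" or "top" or "wrist"; returns a dict with "pixels" (480x640x3 uint8, red, green, blue), "fx", "fy", "cx", "cy" (pixels), "extrinsics" (4x4, takes a point from world to camera coordinates); the wrist camera has in their place "hand_eye" (4x4, takes a point from camera to tool coordinates, whose origin is the TCP and whose axes are the flange's). Camera axes: x right, y down, z forward; pixel columns grow to the right and rows downward; lengths in mm; the calibration is good to about 2 mm. The wrist camera is an equidistant fisheye: a pixel r from the principal point sees the ray r / f radians off the axis. A picture is of the moment at which its call begins: read the wrist's pose just before it. There is no depth.
- manip.sign_off(): hands the job in, once; it reports no verdict.
Trained networks look in a picture, given as the dict that the camera call returned (one of the last four; its "shot" number tells which), for a name from the list of things; names that differ only in an ending like _2 or _b are one class to them, and where a whole thing is asked for, a point or a joint stands for the part that bears it (a point fixed in the world has none). Each returns a list of dicts, best first, with "conf" (0 to 1); they miss things now and then, are a little off and sometimes report something else, mostly with a low value. They report only what shows in the picture. A call takes as long as a camera call. They do not tell look-alikes from the thing itself.
- manip.search_frame(picture, name): "location" ([x, y, z] in mm, in world coordinates, good to about 4 mm: the middle of the surface that is visible of it).
- manip.masks_of(picture, name): "mask" (480x640 bool, what is visible of it).
The state is a dict: "clock": time; "joints": joint angles; "qd": joint speeds; "effort": joint torques, N m; "eef_pos": TCP position; "eef_rot": TCP orientation; "wrist_force": force on the tool from outside, world axes, zero at the start; "moment": the same for the moment, N m; "finger_gap": finger opening in mm.
Only numpy, scipy, OpenCV 4.12 (cv2) and the standard library are available. Lean on these libraries where they do the work, as an engineer would, in place of code of your own. Each camera call takes 0.05 s, during which the arm holds its last target. There are 200 camera calls.

## Task

Push the fin of the click-stop dial round with a fingertip, clockwise seen from above, exactly four clicks on from where it stands, and leave it resting in that click. Then press the push button on the separate small box fully down to confirm, and let it come up again. Do not pinch the fin between the fingers, and leave the loose sleeve, valve and screwdriver where they are.

Things in the scene. Friction and masses are not known exactly. Their poses are not given: they have to be found in the camera images.
- dial (a joint): Dial angle in rad, growing clockwise seen from above. Click stops every 30 degrees (0.524): 0, 0.524 ... 3.665, shown by 8 ticks on the box round the dial; end stops 6 degrees outside. Starts resting at 0, 0.524 or 1.047. The detent holds with up to about 0.2 N m (6 N on the fin's outer half); pushed past half-way to the next stop, the dial snaps on into it by itself.
- unit: Grey box 150 x 150 x 60 mm, fixed, that carries the dial in the middle of its top: an aluminium disc 100 mm across on an upright axis, top face 73 mm above the work surface. Origin at the centre of the box's underside.
- dial_axis (a point): Point on the dial's axis at the top face of the disc, 73 mm above the work surface. A hub 24 mm across rises here 25 mm above the disc. Its x axis points along the fin, outwards; z is up.
- fin_tip (a point): Outer end of the dial's fin, at its top edge, 48 mm from the dial's axis and 97 mm above the work surface. The fin is an upright black rib that runs radially from the hub to here, 12 mm thick, 24 mm high above the disc's top face, with a thin white line on top. There is only one fin; it turns with the dial. x axis outwards along the fin; the face to push for clockwise is the one on the +y side, 6 mm from the middle.
- button (a joint): Travel in m of the push button, 0 up, 0.006 fully down; a spring pushes it up again, fully down takes 5 N.
- button_top (a point): Centre of the top of the round grey push button (32 mm across, dark housing) on a grey box 80 x 80 x 55 mm. It is pressed straight down.
- sleeve: Loose aluminium tube, standing, 40 mm across, 45 mm high, to be left alone. Origin at the centre of its underside.
- valve: Loose small valve, aluminium block 60 x 26 x 30 mm with a black coil on top, 54 mm high in all, to be left alone. Origin at the centre of its underside.
- driver: Loose screwdriver with a black handle, lying, to be left alone.
Things that resemble listed ones, but are neither listed nor needed, are in the scene too. What is shaped like the part that bears button but green or pink is not meant. Leave any pink look-alike of the unit alone.

How it is judged:
By the outcome, as a careful person would: the job done as asked, in the order asked, and still so for the second after the job is handed in, with the robot touching nothing.
It also fails if it takes over 51 s, if anything falls off the work surface, if the arm or the gripper's body presses on something with over 40 N, if the wrist force passes 120 N, or if a joint passes its speed limit or range.

## Working session

There is one attempt and no reset: what is moved stays moved. The work goes in short steps, Python scripts to look and compute and a shell command to move; the robot and the scene stay as the last step left them, time stands still between calls to the robot, and variables do not carry over. Pictures are saved under pics/ and viewed, about 8 in all and at most 12, crops included, and the job is handed in when it is done.

```bash
mkdir -p pics; ls; cat > h.py <<'E'
from cell import manip
import numpy as np, cv2
def shot(n,f=None):
    p=manip.camera(n)
    if f: cv2.imwrite(f,p["pixels"][:,:,::-1])
    return p
def proj(p,X):
    c=p["extrinsics"]@np.r_[X,1]; return [p["cx"]+p["fx"]*c[0]/c[2],p["cy"]+p["fy"]*c[1]/c[2]]
def back(p,u,v,z):
    E=p["extrinsics"];R=E[:3,:3];o=-R.T@E[:3,3]
    d=R.T@np.array([(u-p["cx"])/p["fx"],(v-p["cy"])/p["fy"],1]); return o+d*(z-o[2])/d[2]
E
python3 - <<'E'
from h import *
t=shot("top","pics/top1.png"); s=shot("side","pics/side1.png")
for n in ["unit","dial_axis","fin_tip","button_top","sleeve","valve","driver"]:
    for p,k in((t,"t"),(s,"s")):
        for r in manip.search_frame(p,n)[:4]: print(n,k,round(r["conf"],2),np.round(r["location"]),np.round(proj(p,r["location"])))
print(manip.read_state())
E
```

```text
pics
unit t 0.81 [396. 344.  59.] [163. 339.]
unit t 0.78 [564. 129.  60.] [280. 254.]
unit s 0.84 [385. 314.  60.] [162. 221.]
unit s 0.7 [540. 106.  63.] [285. 240.]
dial_axis t 0.75 [369.  17.  38.] [335. 357.]
dial_axis t 0.72 [401. 348.  75.] [159. 337.]
dial_axis t 0.69 [564. 130.  72.] [279. 253.]
dial_axis s 0.96 [389. 348.  76.] [155. 206.]
dial_axis s 0.67 [555. 123.  73.] [286. 228.]
fin_tip t 0.63 [568. 128.  75.] [280. 251.]
fin_tip s 0.93 [389. 343.  71.] [156. 209.]
fin_tip s 0.87 [558. 127.  69.] [285. 229.]
fin_tip s 0.36 [598. 411.  30.] [227. 175.]
button_top t 0.7 [ 659. -133.   75.] [415. 208.]
button_top t 0.67 [ 517. -183.   76.] [442. 281.]
button_top t 0.61 [ 449. -336.   80.] [526. 318.]
button_top s 0.85 [ 446. -334.   76.] [440. 445.]
button_top s 0.79 [ 656. -138.   78.] [424. 277.]
button_top s 0.7 [370.  11.  29.] [240. 328.]
button_top s 0.62 [ 515. -186.   77.] [389. 339.]
sleeve t 0.67 [607. 420.  39.] [137. 231.]
sleeve s 0.89 [600. 414.  28.] [228. 175.]
valve t 0.75 [370.  21.  39.] [333. 356.]
valve t 0.54 [ 516. -186.   73.] [444. 282.]
valve s 0.95 [374.  14.  30.] [241. 325.]
driver t 0.81 [797.   4.  22.] [345. 149.]
driver s 0.57 [784.   4.  17.] [404. 231.]
{'clock': 0.8, 'joints': array([ 1.14441703e+00,  2.99880751e-01,  1.52098653e+00, -5.49695634e-06,
        1.32075851e+00, -6.65640999e-02]), 'qd': array([-0.00141902, -0.00048659,  0.00079177, -0.00152423, -0.00096385,
        0.00044318]), 'effort': array([ 7.14571925e-04, -5.31642759e+01, -3.52895880e+01,  7.08837016e-02,
        2.13326805e-02, -9.20132493e-05]), 'eef_pos': array([193.63280779, 514.76524448, 167.86184856]), 'eef_rot': array([-3.14155923e+00,  3.10998732e-06,  2.78177882e+00]), 'wrist_force': array([-0.51903726, -0.30578481, -0.08214832]), 'moment': array([0.02469258, 0.05028455, 0.02831993]), 'finger_gap': 94.12515542937567}
```

View pics/top1.png

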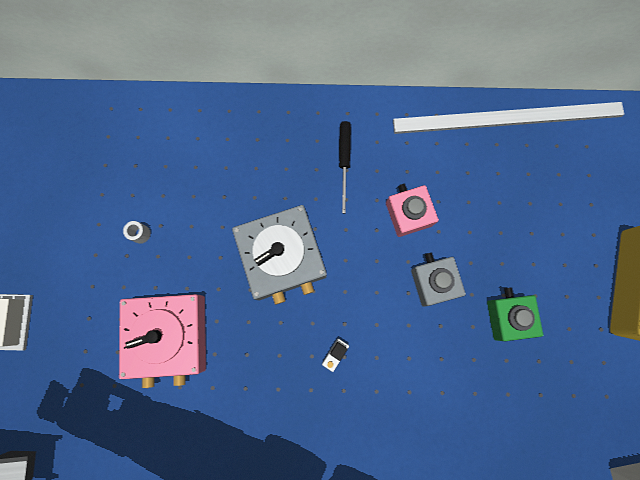

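View pics/side1.png

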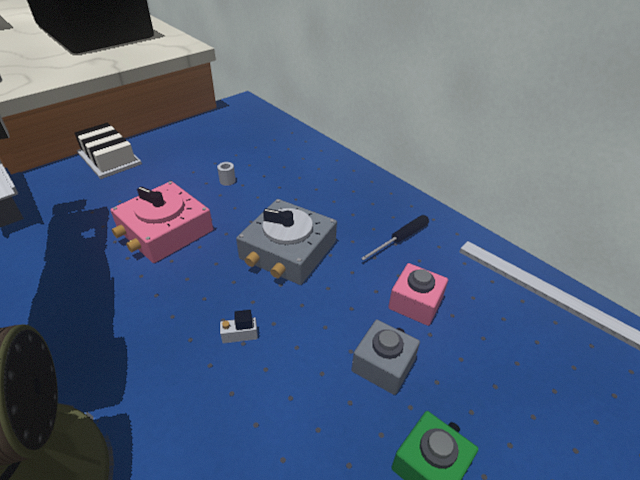

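The top view shows a grey unit at (280,252) with a pink look-alike at (162,338). There are three button boxes: grey at (441,281), pink at (413,208) and green at (520,317). The grey unit and the grey box fit the description. I'll confirm both in an enlarged crop.

```bash
python3 - <<'E'
from h import *
t=cv2.imread("pics/top1.png")
a=cv2.resize(t[200:310,225:335],(500,500),interpolation=cv2.INTER_CUBIC);b=cv2.resize(t[245:315,405:475],(280,500),interpolation=cv2.INTER_CUBIC) 
cv2.imwrite("pics/crop1.png",np.hstack([a,b]))
p=shot("top")
m=[r for r in manip.masks_of(p,"fin_tip")]
for r in m: 
    ys,xs=np.nonzero(r["mask"]); print(r["conf"],xs.min(),xs.max(),ys.min(),ys.max())
# dark blob near the grey dial
g=p["pixels"].max(2)<60; g[:225]=0;g[280:]=0;g[:,:245]=0;g[:,312:]=0
n,l,st,c=cv2.connectedComponentsWithStats(g.astype(np.uint8))
print(st[1:],c[1:])
for u,v in((280,252),): print(back(p,u,v,73))
# disc: bright region
d=(p["pixels"].min(2)>190); d[:215]=0;d[290:]=0;d[:,:240]=0;d[:,320:]=0
ys,xs=np.nonzero(d); h=cv2.convexHull(np.c_[xs,ys].astype(np.int32)); e=cv2.fitEllipse(h); print(e,back(p,*e[0],73))
E
```

```text
0.78 253 305 225 275
0.56 126 184 310 363
[[261 225   2   2   3]
 [292 225   1   1   1]
 [304 233   3   2   4]
 [249 236   4   3   6]
 [255 242  29  24 230]
 [308 248   4   2   5]
 [245 252   4   2   8]
 [250 267   4   3   5]
 [293 271   1   1   1]] [[261.66666667 225.33333333]
 [292.         225.        ]
 [305.         233.5       ]
 [250.66666667 236.83333333]
 [271.64782609 252.24782609]
 [309.8        248.8       ]
 [246.5        252.5       ]
 [251.4        268.2       ]
 [293.         271.        ]]
[565.85856479 127.71015246  73.        ]
((277.6964111328125, 249.84776306152344), (49.99873352050781, 51.102725982666016), 65.30746459960938) [569.95103142 132.30385123  73.        ]
```

View pics/crop1.png

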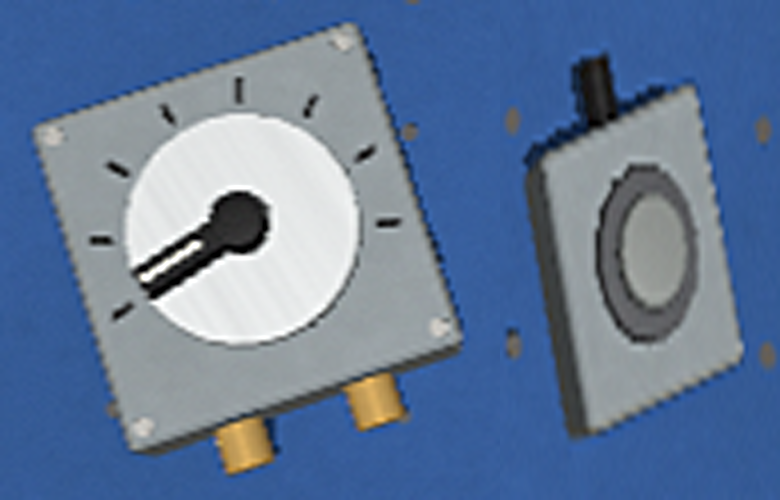

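The crop shows the grey dial's fin pointing at the first (lower-left) tick of eight, so it stands at stop 0. The target is the fifth tick, crop (239,90), straight up. The button box is grey, with a grey button at crop (655,250), so it is the one meant. Next I compute the push poses.

```bash
cat > plan.py <<'E'
from h import *
def pose(A,phi0,d,r=38,off=18.5):   # tool centre for contact at dial angle d (deg)
    a=np.radians(phi0-d); return A[:2]+r*np.array([np.cos(a),np.sin(a)])+off*np.array([-np.sin(a),np.cos(a)])
E
python3 - <<'E'
from plan import *
t=shot("top"); s=shot("side")
T=np.array([(122,312),(101,240),(119,170),(168,113),(239,90),(312,105),(366,153),(388,222)])
uv=(T+.5)/(500/110)-.5+[225,200]
W=np.array([back(t,*q,60)[:2] for q in uv])
# fit circle
M=np.c_[2*W,np.ones(8)];x=np.linalg.lstsq(M,(W**2).sum(1),rcond=None)[0];c=x[:2]
print("ticks centre",c,"angles",np.degrees(np.arctan2(*(W-c).T[::-1])))
for p,k,box,z in((t,"t",(405,475,245,315),77),(s,"s",(350,420,320,395),77)):
    for nm in("button_top",):
        for r in manip.masks_of(p,nm)[:4]:
            ys,xs=np.nonzero(r["mask"]);print(k,round(r["conf"],2),xs.mean().round(1),ys.mean().round(1),len(xs))
# side disc ellipse
d=(s["pixels"].min(2)>185); d[:195]=0;d[255:]=0;d[:,:240]=0;d[:,335:]=0
n,l,st,cc=cv2.connectedComponentsWithStats(d.astype(np.uint8));i=1+st[1:,4].argmax()
ys,xs=np.nonzero(l==i);e=cv2.fitEllipse(cv2.convexHull(np.c_[xs,ys].astype(np.int32)));print(e,back(s,*e[0],73))
for dd in(-30,-15,0,30,60,90,105,115,120):print(dd,pose(c,123.3,dd).round(1))
E
```

```text
ticks centre [570.52810887 131.92434258] angles [124.96737042  94.64609407  65.17980695  34.65267932   4.56963536
 -25.71748389 -55.28559136 -84.97908943]
t 0.71 415.6 206.3 200
t 0.58 523.5 317.5 258
t 0.2 279.5 253.9 5968
s 0.8 421.4 277.4 241
s 0.64 388.1 340.5 334
((304.199951171875, 228.7971649169922), (8.717440605163574, 13.87496566772461), 35.14601135253906) [582.85238393  98.97544664  73.        ]
-30 [528.3 132.5]
-15 [529.8 143.4]
0 [534.2 153.5]
30 [549.9 168.8]
60 [571.1 174.2]
90 [592.1 168.2]
105 [600.8 161.4]
115 [605.5 155.7]
120 [607.4 152.6]
```

```bash
python3 -m crank '[{"offset":[0,0,0.01],"spin":0},{"offset":[0.03,-0.02,0.02],"spin":-4},{"offset":[0.06,-0.04,0.02],"spin":-8},{"offset":[0.09,-0.06,0.02],"spin":-12},{"offset":[0.12,-0.08,0.02],"spin":-16},{"offset":[0.15,-0.11,0.02],"spin":-20},{"offset":[0.18,-0.14,0.02],"spin":-24},{"offset":[0.20,-0.17,0.02],"spin":-24}]' 0 20
```

```text
clock: 1.77
eef_pos: [395.4, 343.2, 188.6]
eef_rot: [3.141, 0.0, 2.358]
wrist_force: [0.5, 0.3, 0.2]
finger_gap: 44.2
```

```bash
python3 -m crank '[{"offset":[0.019,-0.03,0],"spin":2},{"offset":[0.038,-0.06,0],"spin":4},{"offset":[0.057,-0.09,0],"spin":6},{"offset":[0.076,-0.12,0],"spin":8},{"offset":[0.095,-0.15,0],"spin":10},{"offset":[0.114,-0.18,-0.01],"spin":13},{"offset":[0.1328,-0.2081,-0.02],"spin":14.7},{"offset":[0.1328,-0.2081,-0.03],"spin":14.7}]'
python3 - <<'E'
from h import *
s=manip.read_state();print(s["eef_pos"],s["eef_rot"])
p=shot("wrist","pics/w1.png");print(p["fx"],p["cx"],p["cy"],p["hand_eye"])
shot("side","pics/s2.png")
E
```

```text
clock: 2.43
eef_pos: [530.7, 131.0, 158.8]
eef_rot: [3.141, 0.002, 2.613]
wrist_force: [-0.2, 0.2, 0.1]
finger_gap: 0.6
[530.68015404 130.96214398 158.82734802] [3.14071632e+00 1.59097861e-03 2.61265042e+00]
371.64829954431775 321.69358062530796 237.51215837877922 [[ 8.29525383e-04 -9.63099904e-01 -2.69142875e-01  7.94961745e+01]
 [ 9.99999631e-01  8.58985716e-04  8.30791489e-06 -7.98675179e-01]
 [ 2.23188533e-04 -2.69142782e-01  9.63100261e-01 -2.15947884e+02]
 [ 0.00000000e+00  0.00000000e+00  0.00000000e+00  1.00000000e+00]]
```

View pics/w1.png

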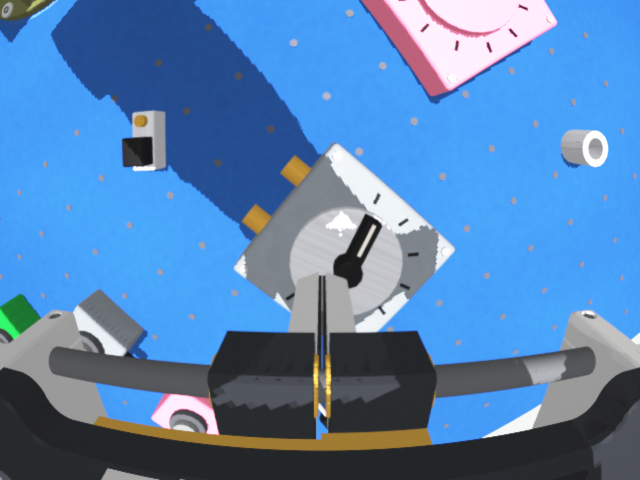

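The wrist view shows the fin pointing up-right from the hub at (347,265), and the shut fingertips at (322,275). I'll check the axis estimate by projecting it into this picture.

```bash
python3 - <<'E'
from h import *
from scipy.spatial.transform import Rotation as R
s=manip.read_state();p=shot("wrist")
T=np.eye(4);T[:3,:3]=R.from_euler("xyz",s["eef_rot"]).as_matrix();T[:3,3]=s["eef_pos"]
C=np.linalg.inv(T@p["hand_eye"])
def f(X):
    c=(C@np.r_[X,1])[:3];n=np.hypot(c[0],c[1]);r=np.arctan2(n,c[2])*p["fx"];return (np.array([p["cx"],p["cy"]])+r*c[:2]/n).round(1)
a=np.radians(124.8);A=np.array([570.3,132])
print(s["eef_pos"],"hub",f([*A,98]),"fin end",f([*(A+48*np.array([np.cos(a),np.sin(a)])),97]),"tcp",f(s["eef_pos"]))
print("disc left/right/top",[f([*(A+50*np.array([np.cos(b),np.sin(b)])),73]) for b in np.radians([240,60,150])])
E
```

```text
[527.97578142 134.27195916 157.58217302] hub [346.8 285.8] fin end [373.9 233.1] tcp [323.  267.3]
disc left/right/top [array([287.5, 274.7]), array([401.5, 273.8]), array([345.8, 218.2])]
```

```bash
cat >> h.py <<'E'
from scipy.spatial.transform import Rotation as R
def wproj(s,p):
    T=np.eye(4);T[:3,:3]=R.from_euler("xyz",s["eef_rot"]).as_matrix();T[:3,3]=s["eef_pos"]
    C=np.linalg.inv(T@p["hand_eye"])
    def f(X):
        c=(C@np.r_[X,1])[:3];n=np.hypot(c[0],c[1]);r=np.arctan2(n,c[2])*p["fx"];return (np.array([p["cx"],p["cy"]])+r*c[:2]/n)
    return f
E
python3 - <<'E'
from h import *
s=manip.read_state();p=shot("wrist");f=wproj(s,p)
im=p["pixels"][:,:,::-1].copy();A=np.array([570.3,132])
big=cv2.resize(im[130:350,220:470],None,fx=3,fy=3,interpolation=cv2.INTER_CUBIC)
def dot(X,c): u=(f(X)-[220,130]+.5)*3-.5; cv2.circle(big,tuple(int(v) for v in u),3,c,-1)
ray=lambda d,r:A+r*np.array([np.cos(np.radians(124.8-d)),np.sin(np.radians(124.8-d))])
for d in range(0,360,15): dot([*ray(d,50),73],(0,0,255))
for d in range(0,211,30): dot([*ray(d,62),60],(0,200,0))
dot([*ray(0,48),97],(255,0,255)); dot([*A,98],(255,0,255))
cv2.imwrite("pics/w2.png",big);print(s["eef_pos"])
E
```

```text
[527.93881647 135.27136452 158.61454653]
```

View pics/w2.png

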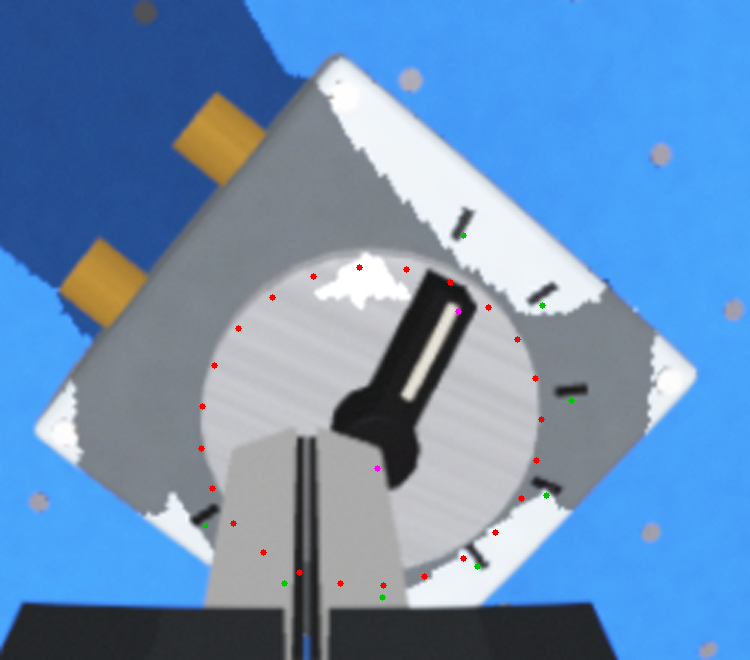

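Top and wrist views agree to about 3 mm, so I take the axis at (569, 132.8) and the fin at 124.8°, which is stop 0. I'll lower the tip beside the fin on its push side.

```bash
python3 -m crank '[{"offset":[0,0,-0.012],"spin":0},{"offset":[0,0,-0.026],"spin":0},{"offset":[0,0,-0.040],"spin":0},{"offset":[0,0,-0.054],"spin":0},{"offset":[0,0,-0.066],"spin":0},{"offset":[0,0,-0.076],"spin":0},{"offset":[0,0,-0.076],"spin":0},{"offset":[0,0,-0.076],"spin":0}]'
python3 - <<'E'
from h import *
s=manip.read_state();A=np.array([569,132.8]);c=s["eef_pos"][:2]
print(s["eef_pos"],np.degrees(s["eef_rot"][2]),s["wrist_force"])
for d in range(-25,121,5):
    a=np.radians(150.8-d);print(d,(A+42.26*np.array([np.cos(a),np.sin(a)])-c).round(1),round(124.8-d-np.degrees(s["eef_rot"][2]),1))
E
```

```text
clock: 3.3
eef_pos: [527.8, 136.4, 83.3]
eef_rot: [3.141, 0.0, 2.615]
wrist_force: [-0.5, -0.3, 0.2]
finger_gap: 0.4
[527.82588205 136.38926441  83.32389473] 149.85312235045322 [-0.51569211 -0.28293796  0.21783185]
-25 [-1.  -0.5] -0.1
-20 [-0.5  3.2] -5.1
-15 [0.2 6.8] -10.1
-10 [ 1.3 10.3] -15.1
-5 [ 2.6 13.7] -20.1
0 [ 4.3 17. ] -25.1
5 [ 6.2 20.2] -30.1
10 [ 8.4 23.1] -35.1
15 [10.9 25.9] -40.1
20 [13.6 28.4] -45.1
25 [16.5 30.7] -50.1
30 [19.5 32.7] -55.1
35 [22.8 34.5] -60.1
40 [26.2 35.9] -65.1
45 [29.7 37.1] -70.1
50 [33.3 37.9] -75.1
55 [36.9 38.5] -80.1
60 [40.6 38.7] -85.1
65 [44.3 38.6] -90.1
70 [47.9 38.1] -95.1
75 [51.5 37.4] -100.1
80 [55.1 36.3] -105.1
85 [58.5 35. ] -110.1
90 [61.8 33.3] -115.1
95 [64.9 31.4] -120.1
100 [67.9 29.2] -125.1
105 [70.6 26.7] -130.1
110 [73.2 24. ] -135.1
115 [75.4 21.1] -140.1
120 [77.5 18. ] -145.1
```

```bash
python3 -m crank '[{"offset":[-0.0005,0.0032,0],"spin":-5},{"offset":[0.0002,0.0068,0],"spin":-10},{"offset":[0.0013,0.0103,0],"spin":-15},{"offset":[0.0026,0.0137,0],"spin":-20},{"offset":[0.0043,0.0170,0],"spin":-25},{"offset":[0.0062,0.0202,0],"spin":-30},{"offset":[0.0084,0.0231,0],"spin":-35},{"offset":[0.0109,0.0259,0],"spin":-40}]'
cat > st.py <<'E'
from h import *
s=manip.read_state();A=np.array([569,132.8]);c=s["eef_pos"][:2]
v=c-A;y=np.degrees(s["eef_rot"][2])
print(s["clock"],s["eef_pos"].round(1),"yaw",y.round(1),"F",s["wrist_force"].round(1),"r",np.hypot(*v).round(1),"d",(150.8-np.degrees(np.arctan2(v[1],v[0]))).round(1))
for d in range(0,121,5):
    a=np.radians(150.8-d);print(d,(A+42.26*np.array([np.cos(a),np.sin(a)])-c).round(1),round(124.8-d-y,1),end='; ')
E
python3 st.py
```

```text
clock: 3.97
eef_pos: [539.2, 162.8, 84.4]
eef_rot: [3.139, 0.0, 1.913]
wrist_force: [-0.3, 0.7, -0.1]
finger_gap: -0.1
3.9667 [539.2 162.8  84.4] yaw 109.6 F [-0.3  0.7 -0.1] r 42.3 d 16.0
0 [-7.1 -9.4] 15.2; 5 [-5.2 -6.3] 10.2; 10 [-3.  -3.3] 5.2; 15 [-0.5 -0.5] 0.2; 20 [2.2 2. ] -4.8; 25 [5.1 4.3] -9.8; 30 [8.1 6.3] -14.8; 35 [11.4  8. ] -19.8; 40 [14.8  9.5] -24.8; 45 [18.3 10.7] -29.8; 50 [21.9 11.5] -34.8; 55 [25.5 12. ] -39.8; 60 [29.2 12.2] -44.8; 65 [32.9 12.1] -49.8; 70 [36.5 11.7] -54.8; 75 [40.1 11. ] -59.8; 80 [43.7  9.9] -64.8; 85 [47.1  8.5] -69.8; 90 [50.4  6.9] -74.8; 95 [53.5  4.9] -79.8; 100 [56.5  2.7] -84.8; 105 [59.2  0.3] -89.8; 110 [61.8 -2.4] -94.8; 115 [64.1 -5.3] -99.8; 120 [66.1 -8.4] -104.8;
```

```bash
python3 - <<'E'
from h import *
p=shot("wrist");cv2.imwrite("pics/w3.png",cv2.resize(p["pixels"][130:350,220:470,::-1],None,fx=3,fy=3,interpolation=cv2.INTER_CUBIC))
E
```

```text
(no output)
```

View pics/w3.png

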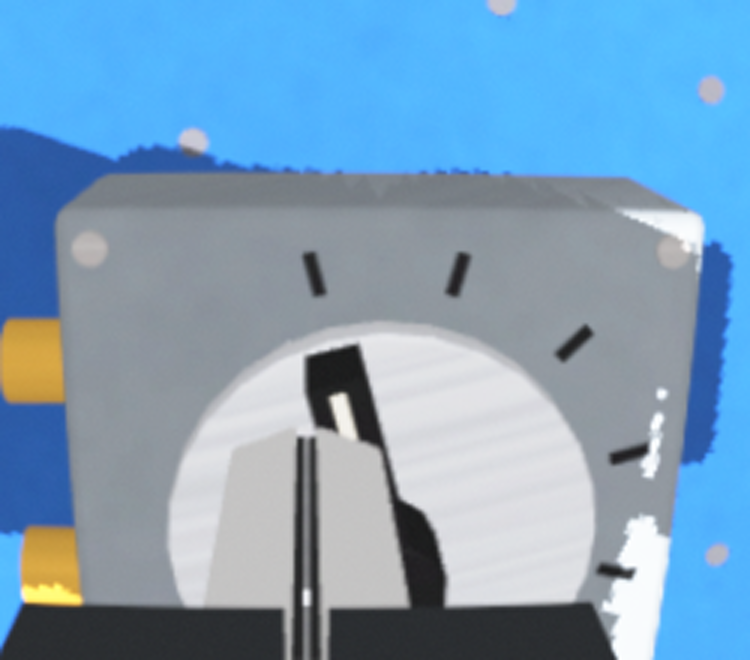

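The fin still points at tick 0 (crop (315,275)), there is no force, and the fingertip seems to overlap the fin. I'll check the tip height from the side camera.

```bash
python3 - <<'E'
from h import *
s=manip.read_state()
p=shot("side");im=p["pixels"][:,:,::-1];x0,y0=210,130
big=cv2.resize(im[y0:y0+150,x0:x0+190],None,fx=4,fy=4,interpolation=cv2.INTER_CUBIC)
for X,c in((s["eef_pos"],(0,0,255)),(s["eef_pos"]+[0,0,40],(0,255,0)),([569,132.8,98],(255,0,255))):
    u=(np.array(proj(p,X))-[x0,y0]+.5)*4; cv2.circle(big,tuple(int(v) for v in u),4,c,-1)
cv2.imwrite("pics/s3.png",big)
E
```

```text
(no output)
```

View pics/s3.png

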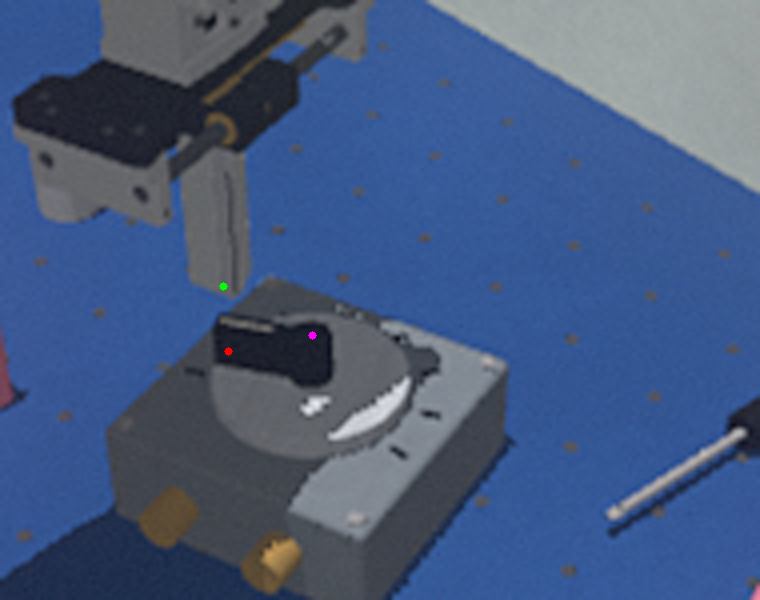

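The side view shows the finger's real lower end at crop (213,292), about 38 mm above the reported TCP (red dot). So the fingertip is hovering over the fin, which explains the zero force. I'll back off, then go lower with that correction and check the force.

```bash
python3 -c "
from cell import manip;print(manip.hold_point_z)"
python3 -m crank '[{"offset":[-0.002,-0.004,0],"spin":5},{"offset":[-0.004,-0.008,0],"spin":10},{"offset":[-0.006,-0.012,0],"spin":16},{"offset":[-0.008,-0.016,0],"spin":22},{"offset":[-0.010,-0.020,0],"spin":28},{"offset":[-0.012,-0.024,0],"spin":34},{"offset":[-0.0125,-0.0275,0],"spin":40},{"offset":[-0.0125,-0.0275,0],"spin":40}]'
python3 -m crank '[{"offset":[0,0,-0.004],"spin":0},{"offset":[0,0,-0.008],"spin":0},{"offset":[0,0,-0.012],"spin":0},{"offset":[0,0,-0.016],"spin":0},{"offset":[0,0,-0.020],"spin":0},{"offset":[0,0,-0.024],"spin":0},{"offset":[0,0,-0.028],"spin":0},{"offset":[0,0,-0.028],"spin":0}]'
python3 - <<'E'
from h import *
s=manip.read_state();print(s["eef_pos"],s["eef_rot"])
p=shot("side");im=p["pixels"][:,:,::-1];x0,y0=210,130
big=cv2.resize(im[y0:y0+150,x0:x0+190],None,fx=4,fy=4,interpolation=cv2.INTER_CUBIC)
for X,c in((s["eef_pos"]+[0,0,38],(0,255,0)),([569,132.8,98],(255,0,255))):
    u=(np.array(proj(p,X))-[x0,y0]+.5)*4; cv2.circle(big,tuple(int(v) for v in u),4,c,-1)
cv2.imwrite("pics/s4.png",big)
E
```

```text
18.8
clock: 4.73
eef_pos: [526.8, 135.0, 84.9]
eef_rot: [3.139, 0.001, 2.622]
wrist_force: [0.0, 0.2, 0.4]
finger_gap: 0.4
clock: 5.4
eef_pos: [526.4, 134.9, 56.0]
eef_rot: [3.139, -0.0, 2.622]
wrist_force: [-0.4, 0.2, -0.2]
finger_gap: 0.3
[526.41560768 134.901586    55.95839287] [ 3.13940889e+00 -8.53998053e-06  2.62185405e+00]
```

View pics/s4.png

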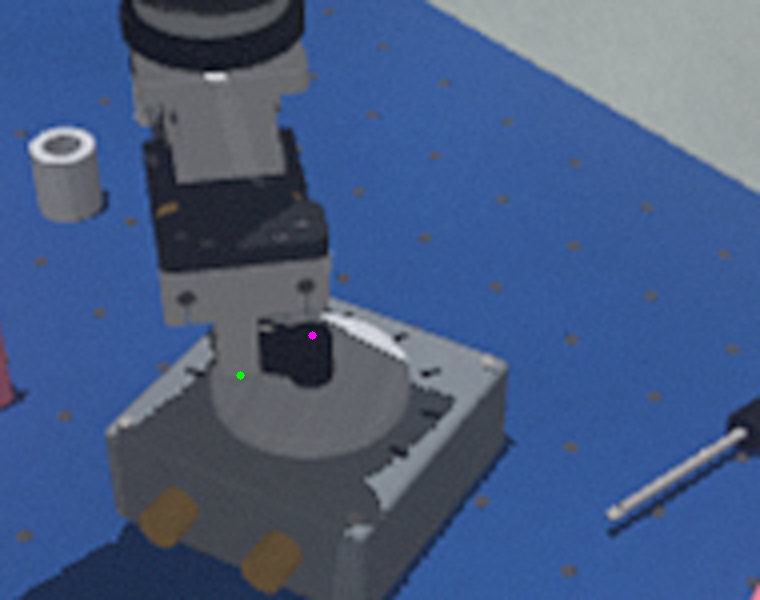

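The reported TCP is now below the disc top with no force, which confirms the roughly 38 mm tool offset. I'll go down 11 mm more and start the sweep.

```bash
python3 -m crank '[{"offset":[0,0,-0.002],"spin":0},{"offset":[0,0,-0.004],"spin":0},{"offset":[0,0,-0.006],"spin":0},{"offset":[0,0,-0.008],"spin":0},{"offset":[0,0,-0.010],"spin":0},{"offset":[0,0,-0.011],"spin":0},{"offset":[0,0,-0.011],"spin":0},{"offset":[0,0,-0.011],"spin":0}]'
python3 -m crank '[{"offset":[0.001,0.0046,0],"spin":-5},{"offset":[0.0017,0.0082,0],"spin":-10},{"offset":[0.0028,0.0117,0],"spin":-15},{"offset":[0.0041,0.0151,0],"spin":-20},{"offset":[0.0058,0.0184,0],"spin":-25},{"offset":[0.0077,0.0216,0],"spin":-30},{"offset":[0.0099,0.0245,0],"spin":-35},{"offset":[0.0124,0.0273,0],"spin":-40}]'
python3 st.py
```

```text
clock: 6.12
eef_pos: [526.6, 134.9, 45.4]
eef_rot: [3.139, 0.0, 2.622]
wrist_force: [-0.2, -0.8, 0.3]
finger_gap: 0.5
clock: 6.78
eef_pos: [538.9, 162.2, 45.6]
eef_rot: [3.14, 0.0, 1.919]
wrist_force: [-1.5, -1.2, 1.3]
finger_gap: 0.2
6.7833 [538.9 162.2  45.6] yaw 110.0 F [-1.5 -1.2  1.3] r 42.1 d 15.1
0 [-6.8 -8.8] 14.8; 5 [-4.9 -5.6] 9.8; 10 [-2.6 -2.7] 4.8; 15 [-0.2  0.1] -0.2; 20 [2.5 2.6] -5.2; 25 [5.4 4.9] -10.2; 30 [8.5 6.9] -15.2; 35 [11.7  8.7] -20.2; 40 [15.1 10.1] -25.2; 45 [18.6 11.3] -30.2; 50 [22.2 12.1] -35.2; 55 [25.8 12.7] -40.2; 60 [29.5 12.9] -45.2; 65 [33.2 12.8] -50.2; 70 [36.9 12.3] -55.2; 75 [40.5 11.6] -60.2; 80 [44.  10.5] -65.2; 85 [47.4  9.2] -70.2; 90 [50.7  7.5] -75.2; 95 [53.9  5.6] -80.2; 100 [56.8  3.4] -85.2; 105 [59.6  0.9] -90.2; 110 [62.1 -1.8] -95.2; 115 [64.4 -4.7] -100.2; 120 [66.4 -7.8] -105.2;
```

Contact shows as a small push-back force. I'll continue to 55°.

```bash
python3 -m crank '[{"offset":[0.0025,0.0026,0],"spin":-5},{"offset":[0.0054,0.0049,0],"spin":-10},{"offset":[0.0085,0.0069,0],"spin":-15},{"offset":[0.0117,0.0087,0],"spin":-20},{"offset":[0.0151,0.0101,0],"spin":-25},{"offset":[0.0186,0.0113,0],"spin":-30},{"offset":[0.0222,0.0121,0],"spin":-35},{"offset":[0.0258,0.0127,0],"spin":-40}]'
python3 st.py
python3 - <<'E'
from h import *
p=shot("side");q=shot("wrist")
a=cv2.resize(p["pixels"][150:290,220:360],(400,400),interpolation=cv2.INTER_CUBIC);b=cv2.resize(q["pixels"][130:350,210:430],(400,400),interpolation=cv2.INTER_CUBIC)
cv2.imwrite("pics/m1.png",np.hstack([a,b])[:,:,::-1])
E
```

```text
clock: 7.45
eef_pos: [564.8, 175.0, 45.7]
eef_rot: [3.14, 0.001, 1.217]
wrist_force: [0.2, 0.0, 0.8]
finger_gap: 0.4
7.45 [564.8 175.   45.7] yaw 69.7 F [0.2 0.  0.8] r 42.4 d 55.2
0 [-32.7 -21.6] 55.1; 5 [-30.8 -18.5] 50.1; 10 [-28.6 -15.5] 45.1; 15 [-26.1 -12.7] 40.1; 20 [-23.5 -10.2] 35.1; 25 [-20.6  -7.9] 30.1; 30 [-17.5  -5.9] 25.1; 35 [-14.2  -4.2] 20.1; 40 [-10.9  -2.7] 15.1; 45 [-7.4 -1.5] 10.1; 50 [-3.8 -0.7] 5.1; 55 [-0.1 -0.2] 0.1; 60 [3.6 0. ] -4.9; 65 [ 7.2 -0.1] -9.9; 70 [10.9 -0.5] -14.9; 75 [14.5 -1.2] -19.9; 80 [18.1 -2.3] -24.9; 85 [21.5 -3.7] -29.9; 90 [24.8 -5.3] -34.9; 95 [27.9 -7.3] -39.9; 100 [30.9 -9.5] -44.9; 105 [ 33.6 -11.9] -49.9; 110 [ 36.1 -14.6] -54.9; 115 [ 38.4 -17.5] -59.9; 120 [ 40.5 -20.6] -64.9;
```

View pics/m1.png

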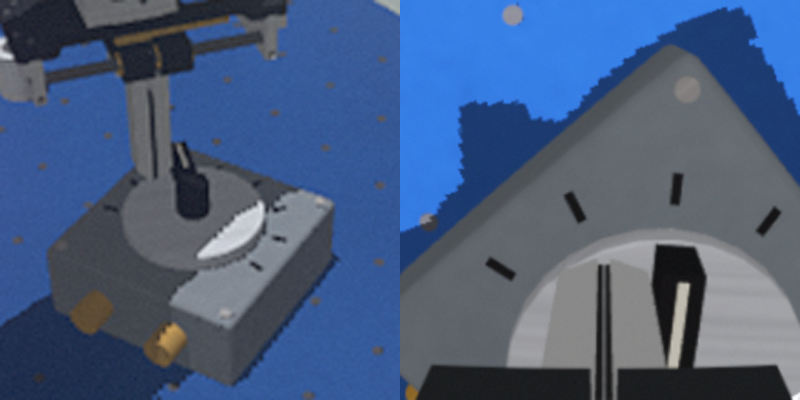

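The fin now stands at the third tick (right half, (677,188)), two clicks on, with the finger behind it. I continue to 95°.

```bash
python3 -m crank '[{"offset":[0.0036,0,0],"spin":-5},{"offset":[0.0072,-0.0001,0],"spin":-10},{"offset":[0.0109,-0.0005,0],"spin":-15},{"offset":[0.0145,-0.0012,0],"spin":-20},{"offset":[0.0181,-0.0023,0],"spin":-25},{"offset":[0.0215,-0.0037,0],"spin":-30},{"offset":[0.0248,-0.0053,0],"spin":-35},{"offset":[0.0279,-0.0073,0],"spin":-40}]'
python3 st.py
```

```text
clock: 8.22
eef_pos: [592.4, 168.1, 45.6]
eef_rot: [3.141, 0.001, 0.521]
wrist_force: [-3.9, 3.2, 2.0]
finger_gap: 0.4
8.2167 [592.4 168.1  45.6] yaw 29.8 F [-3.9  3.2  2. ] r 42.4 d 94.4
0 [-60.3 -14.7] 95.0; 5 [-58.4 -11.5] 90.0; 10 [-56.2  -8.6] 85.0; 15 [-53.7  -5.8] 80.0; 20 [-51.   -3.3] 75.0; 25 [-48.1  -1. ] 70.0; 30 [-45.   1.] 65.0; 35 [-41.8   2.7] 60.0; 40 [-38.4   4.2] 55.0; 45 [-34.9   5.4] 50.0; 50 [-31.3   6.2] 45.0; 55 [-27.7   6.7] 40.0; 60 [-24.   7.] 35.0; 65 [-20.3   6.8] 30.0; 70 [-16.7   6.4] 25.0; 75 [-13.    5.7] 20.0; 80 [-9.5  4.6] 15.0; 85 [-6.1  3.2] 10.0; 90 [-2.8  1.6] 5.0; 95 [ 0.3 -0.3] -0.0; 100 [ 3.3 -2.5] -5.0; 105 [ 6.1 -5. ] -10.0; 110 [ 8.6 -7.7] -15.0; 115 [ 10.9 -10.6] -20.0; 120 [ 12.9 -13.7] -25.0;
```

```bash
python3 -m crank '[{"offset":[0.0015,-0.0012,0],"spin":-2},{"offset":[0.0027,-0.002,0],"spin":-4},{"offset":[0.0039,-0.003,0],"spin":-6},{"offset":[0.005,-0.004,0],"spin":-8},{"offset":[0.0061,-0.005,0],"spin":-10},{"offset":[0.0071,-0.0061,0],"spin":-12},{"offset":[0.0081,-0.0071,0],"spin":-14},{"offset":[0.0086,-0.0077,0],"spin":-15}]'
python3 st.py
python3 - <<'E'
from h import *
p=shot("side");q=shot("wrist")
a=cv2.resize(p["pixels"][150:290,220:360],(400,400),interpolation=cv2.INTER_CUBIC);b=cv2.resize(q["pixels"][130:350,210:430],(400,400),interpolation=cv2.INTER_CUBIC)
cv2.imwrite("pics/m2.png",np.hstack([a,b])[:,:,::-1])
E
```

```text
clock: 8.88
eef_pos: [600.9, 160.3, 45.6]
eef_rot: [3.141, 0.001, 0.26]
wrist_force: [0.4, 0.4, 0.6]
finger_gap: 0.4
8.8833 [600.9 160.3  45.6] yaw 14.9 F [0.4 0.4 0.6] r 42.1 d 110.0
0 [-68.8  -6.9] 109.9; 5 [-66.9  -3.8] 104.9; 10 [-64.7  -0.8] 99.9; 15 [-62.2   2. ] 94.9; 20 [-59.5   4.5] 89.9; 25 [-56.6   6.8] 84.9; 30 [-53.6   8.8] 79.9; 35 [-50.3  10.5] 74.9; 40 [-46.9  12. ] 69.9; 45 [-43.4  13.2] 64.9; 50 [-39.8  14. ] 59.9; 55 [-36.2  14.5] 54.9; 60 [-32.5  14.8] 49.9; 65 [-28.8  14.6] 44.9; 70 [-25.2  14.2] 39.9; 75 [-21.5  13.5] 34.9; 80 [-18.   12.4] 29.9; 85 [-14.6  11. ] 24.9; 90 [-11.3   9.4] 19.9; 95 [-8.2  7.4] 14.9; 100 [-5.2  5.2] 9.9; 105 [-2.5  2.8] 4.9; 110 [0.1 0.1] -0.1; 115 [ 2.4 -2.8] -5.1; 120 [ 4.4 -5.9] -10.1;
```

View pics/m2.png

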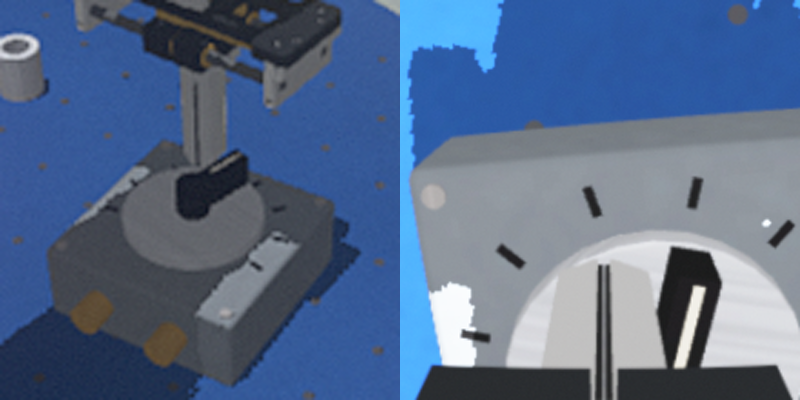

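The force fell to zero and the fin lines up with the fifth tick (right half, (695,192)), so it snapped into stop 4. I'll back off, lift, and head for the button.

```bash
python3 -m crank '[{"offset":[-0.001,0.005,0],"spin":0},{"offset":[-0.001,0.010,0],"spin":0},{"offset":[-0.001,0.010,0.01],"spin":0},{"offset":[-0.001,0.010,0.03],"spin":0},{"offset":[-0.001,0.010,0.055],"spin":0},{"offset":[-0.001,0.010,0.08],"spin":0},{"offset":[-0.001,0.010,0.09],"spin":0},{"offset":[-0.001,0.010,0.09],"spin":0}]'
python3 -m crank '[{"offset":[-0.01,-0.04,0],"spin":0},{"offset":[-0.02,-0.08,0],"spin":0},{"offset":[-0.03,-0.12,0],"spin":0},{"offset":[-0.04,-0.16,0],"spin":0},{"offset":[-0.05,-0.20,0],"spin":0},{"offset":[-0.06,-0.24,0],"spin":0},{"offset":[-0.07,-0.28,0],"spin":0},{"offset":[-0.08,-0.31,0],"spin":0}]'
python3 - <<'E'
from h import *
t=shot("top");s=shot("side");s=shot("side")
cv2.imwrite("pics/m3.png",np.hstack([cv2.resize(t["pixels"][205:305,230:330],(400,400),interpolation=cv2.INTER_CUBIC),cv2.resize(s["pixels"][290:400,340:450],(400,400),interpolation=cv2.INTER_CUBIC)])[:,:,::-1])
for k,p in(("t",t),("s",s)):
  for r in manip.search_frame(p,"button_top"): print(k,r["conf"],r["location"].round(1) if hasattr(r["location"],"round") else r["location"],np.round(proj(p,r["location"])))
print(manip.read_state()["eef_pos"])
E
```

```text
clock: 9.65
eef_pos: [601.0, 170.8, 138.7]
eef_rot: [3.14, -0.004, 0.262]
wrist_force: [0.4, 0.2, -0.2]
finger_gap: 0.3
clock: 10.32
eef_pos: [519.6, -141.6, 137.2]
eef_rot: [3.141, -0.002, 0.261]
wrist_force: [0.7, 0.1, 0.1]
finger_gap: 0.6
t 0.66 [658.2, -134.3, 76.9] [416. 208.]
s 0.92 [450.3, -334.2, 79.8] [443. 441.]
s 0.57 [657.0, -138.5, 76.9] [424. 278.]
s 0.53 [514.5, -188.3, 78.6] [390. 340.]
s 0.46 [561.1, 127.9, 71.9] [286. 226.]
[ 520.81056321 -138.6786732   137.7137211 ]
```

View pics/m3.png

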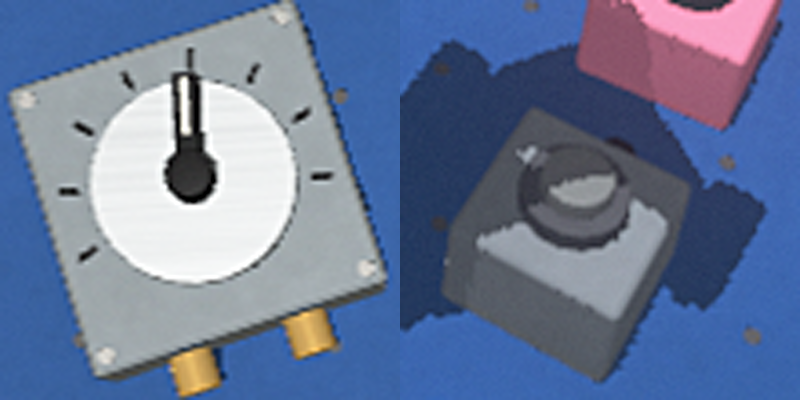

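The left half shows the dial resting at the fifth tick (190,58), four on from the first at (88,255). The right half shows the grey button clear, with its centre at (580,180). I'll move over it and down to just above the top.

```bash
python3 -m crank '[{"offset":[-0.002,-0.02,0],"spin":0},{"offset":[-0.005,-0.04,0],"spin":0},{"offset":[-0.005,-0.047,-0.02],"spin":0},{"offset":[-0.005,-0.047,-0.04],"spin":0},{"offset":[-0.005,-0.047,-0.06],"spin":0},{"offset":[-0.005,-0.047,-0.08],"spin":0},{"offset":[-0.005,-0.047,-0.09],"spin":0},{"offset":[-0.005,-0.047,-0.09],"spin":0}]'
python3 -m crank '[{"offset":[0,0,-0.001],"spin":0},{"offset":[0,0,-0.002],"spin":0},{"offset":[0,0,-0.003],"spin":0},{"offset":[0,0,-0.004],"spin":0},{"offset":[0,0,-0.005],"spin":0},{"offset":[0,0,-0.006],"spin":0},{"offset":[0,0,-0.006],"spin":0},{"offset":[0,0,-0.006],"spin":0}]'
```

```text
clock: 11.23
eef_pos: [515.0, -184.0, 45.4]
eef_rot: [-3.139, 0.0, 0.263]
wrist_force: [-0.3, -0.0, -0.6]
finger_gap: 0.3
clock: 11.9
eef_pos: [515.2, -184.2, 39.6]
eef_rot: [-3.14, 0.0, 0.263]
wrist_force: [0.2, 0.5, 2.5]
finger_gap: 0.5
```

```bash
python3 -m crank '[{"offset":[0,0,-0.001],"spin":0},{"offset":[0,0,-0.002],"spin":0},{"offset":[0,0,-0.003],"spin":0},{"offset":[0,0,-0.004],"spin":0},{"offset":[0,0,-0.004],"spin":0},{"offset":[0,0,-0.004],"spin":0},{"offset":[0,0,-0.004],"spin":0},{"offset":[0,0,-0.004],"spin":0}]'
```

```text
clock: 12.57
eef_pos: [515.2, -184.2, 35.7]
eef_rot: [-3.14, -0.0, 0.263]
wrist_force: [-0.9, 0.5, 4.0]
finger_gap: 0.2
```

```bash
python3 -m crank '[{"offset":[0,0,-0.0005],"spin":0},{"offset":[0,0,-0.001],"spin":0},{"offset":[0,0,-0.0015],"spin":0},{"offset":[0,0,-0.002],"spin":0},{"offset":[0,0,-0.0025],"spin":0},{"offset":[0,0,-0.003],"spin":0},{"offset":[0,0,-0.003],"spin":0},{"offset":[0,0,-0.003],"spin":0}]'
```

```text
clock: 13.23
eef_pos: [515.3, -184.2, 33.5]
eef_rot: [-3.14, -0.0, 0.263]
wrist_force: [-5.7, 2.5, 14.2]
finger_gap: 0.6
```

```bash
python3 -m crank '[{"offset":[0,0,-0.001],"spin":0},{"offset":[0,0,-0.0015],"spin":0},{"offset":[0,0,-0.0015],"spin":0},{"offset":[0,0,-0.0015],"spin":0},{"offset":[0,0,-0.0015],"spin":0},{"offset":[0,0,-0.0015],"spin":0},{"offset":[0,0,-0.0015],"spin":0},{"offset":[0,0,-0.0015],"spin":0}]'
python3 - <<'E'
from h import *
s=shot("side");cv2.imwrite("pics/m4.png",cv2.resize(s["pixels"][270:400,330:460],(560,560),interpolation=cv2.INTER_CUBIC)[:,:,::-1])
E
```

```text
clock: 13.9
eef_pos: [515.4, -184.3, 33.3]
eef_rot: [-3.14, -0.001, 0.263]
wrist_force: [-8.9, 3.0, 21.0]
finger_gap: 0.5
```

View pics/m4.png

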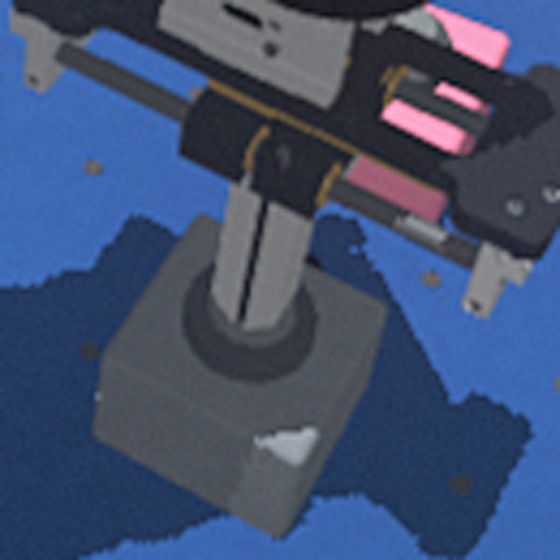

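The fingertip sits on the button inside the dark housing (crop (255,330)). It is at a hard stop with 21 N, so the button is fully down. I'll lift clear.

```bash
python3 -m crank '[{"offset":[0,0,0.003],"spin":0},{"offset":[0,0,0.006],"spin":0},{"offset":[0,0,0.010],"spin":0},{"offset":[0,0,0.02],"spin":0},{"offset":[0,0,0.04],"spin":0},{"offset":[0,0,0.06],"spin":0},{"offset":[0,0,0.08],"spin":0},{"offset":[0,0,0.1],"spin":0}]'
python3 -m crank '[{"offset":[-0.01,0,0],"spin":0},{"offset":[-0.02,0,0],"spin":0},{"offset":[-0.03,0,0],"spin":0},{"offset":[-0.04,0,0],"spin":0},{"offset":[-0.05,0,0],"spin":0},{"offset":[-0.05,0,0],"spin":0},{"offset":[-0.05,0,0],"spin":0},{"offset":[-0.05,0,0],"spin":0}]'
python3 - <<'E'
from h import *
p=shot("top")
g=p["pixels"].max(2)<60; g[:225]=0;g[280:]=0;g[:,:245]=0;g[:,312:]=0
n,l,st,c=cv2.connectedComponentsWithStats(g.astype(np.uint8));i=1+st[1:,4].argmax();print("dark fin+hub bbox",st[i],c[i])
s=shot("side")
for n in("sleeve","valve","driver","button_top"): print(n,[np.round(r["location"]) for r in manip.search_frame(s,n)[:4]])
E
```

```text
clock: 14.62
eef_pos: [515.3, -184.3, 134.7]
eef_rot: [-3.14, -0.001, 0.263]
wrist_force: [0.3, 0.5, 0.3]
finger_gap: 0.2
clock: 15.28
eef_pos: [465.8, -184.3, 135.0]
eef_rot: [-3.141, -0.001, 0.263]
wrist_force: [0.9, -0.1, -0.2]
finger_gap: 0.4
dark fin+hub bbox [271 225  13  31 191] [277.05235602 243.47643979]
sleeve [array([598., 413.,  26.])]
valve [array([368.,  13.,  32.])]
driver [array([818.,  -1.,  17.]), array([526., 116.,  62.]), array([ 517., -187.,   79.])]
button_top [array([ 446., -333.,   78.]), array([ 514., -188.,   77.]), array([ 650., -139.,   74.])]
```

```bash
python3 -c "
from cell import manip;print(manip.sign_off())"
```

```text
the job is handed in; nothing more can be done
None
```

I pushed the grey unit's dial four clicks clockwise with the shut fingertips, from the first tick to the fifth. Then I pressed the button on the grey box fully down and let it up. The job is handed in; the clock read about 15 s of the 51 s allowed.

**Dial:** the push force rose to about 5 N before the last click and fell to zero as the dial snapped in. A top view after I backed off showed the fin on the fifth tick. A numeric check after the button press had it still pointing the same way.

**Button:** it met a hard stop after roughly 6 mm, with 21 N against the 5 N needed. The wrist force was back to about zero after lifting. The network placed the button top at 77 mm, its original height to within the network's error.

**What disagreed:**
- **Tool tip:** the real fingertips end about 38 mm short of the reported TCP. My first sweep passed over the fin without touching it, and I corrected for this afterwards.
- **Dial position:** the top and wrist cameras disagreed by about 3 mm on the dial axis.
- **Screwdriver:** the last network reading put it about 34 mm from the first. I did not check this in a picture. The arm never went near it, so I take it as detection scatter. The sleeve and valve read unchanged to within 6 mm.

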